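# Lock a slide carrier under the reading bridge

### The job

Lay the slide carrier on the apron in front of the reading station's tunnel, let go of it, and push it from behind under the bridge until it is fully home against the end stop. Then stand the lock pin in the hole on top of the bridge and let go (it will rest on the shaft inside), turn the star wheel slowly until the pin drops into the shaft's hidden cross-hole and stops the wheel, and press the pin fully home so that its flange sits flush on the bridge and the pin goes through shaft and carrier. Leave the two bottles, the timer and the tape roll where they are.

Things in the scene. Friction and masses are not known exactly. Their poses are not given: they have to be found in the camera images.
- station: Grey and aluminium reading station, fixed; place and yaw vary. Origin on the worktop straight below the lock hole; x: the way the carrier is pushed (roughly away from the robot), y left, z up. Plinth x -125 to +62 mm, y -46 to +46, flat top (apron, tunnel floor) 20 mm up. Bridge across it: x -22 to +22, y -42 to +42, top 88 mm up. Hidden in it lies a 24 mm shaft along y, its axis 50 mm up.
- apron (a point): Point on the apron (20 mm above the worktop) on the tunnel's centre line, 73 mm before the lock hole (station x = -73 mm), a good place for the carrier's centre before the push; axes as the station. The apron is flat and clear from x = -125 to -48 mm; from there two rails 8 mm high funnel in from 75 mm apart to the tunnel's mouth at x = -22 mm.
- tunnel_home (a point): Where the carrier's centre must be when it is home: straight below the lock hole, 26 mm above the worktop; axes as the station. The tunnel is 56.6 mm wide and 15 mm high (floor at 20 mm, ceiling at 35 mm). The stop block's face is at station x = +40 mm, so the home carrier's rear edge is at x = -40 mm, 18 mm before the bridge's front face.
- lock_bore (a point): Centre of the lock hole's mouth on the bridge top, 88 mm above the worktop. The hole is 16.5 mm wide for 12 mm, then 11.2 mm for 14 mm; below lies the shaft (top 26 mm under the mouth) with one hidden 12.5 mm cross-hole. Two spring balls in the hole let the pin's shank pass but grip its collar: over the cross-hole the pin drops until 3 to 10 mm proud; the rest needs a push of about 8 to 20 N.
- wheel_axis (a point): Fixed point on the shaft's axis in the middle of the star wheel, 95 mm left (+y) of the lock hole, 50 mm above the worktop; axes as the station. The wheel: black hub 28 mm wide, four spokes 8 mm thick at right angles, with 12 mm balls near their ends, reaching 49 mm from the axis, all at station y = +95 mm. 43 mm is free between bridge and spokes. Smooth; a fingertip can push a spoke round.
- star_wheel (a joint): Turn of wheel and shaft, rad. At 0 and every quarter turn a spoke points straight up; it grows as the wheel's top moves along station +x (away from the robot). Slight friction (0.04 N m); stays where left. Nothing marks how the cross-hole lies to the spokes: it comes upright after 0.4 to 1.7 rad of growing turn from the start (and every half turn). The dropped pin blocks the wheel within a few degrees.
- carrier_centre (a point): Centre of the slide carrier (half-way up): aluminium plate 80 x 54 x 12 mm (x long, z up), with a 14 mm lock hole through its middle and a dark glass window on either side of it; about 0.12 kg, the same both ways round. It starts lying on the worktop, its centre 6 mm up.
- pin_head (a point): Centre of the black round grip (18 mm wide, 22 mm high) of the steel lock pin; z up along the pin. The underside of its flange (24 mm wide, 5 mm thick) is 16 mm below; then a collar 14.5 mm wide for 9 mm, then the polished 10 mm shank with a tapered nose that ends 81 mm below. About 0.07 kg. It starts upright in its stand. Resting on the shaft this point is 55 mm above the bridge top; fully home, 16 mm.
- pin_stand: Grey block 56 x 56 mm and 66 mm high on a foot plate of 72 x 72 mm, fixed; origin in the middle of its underside; the pin stands in its 17 mm hole.
- magnifier_lamp: Fixed white bench lamp on the right; origin not on a visible point. It is clamped to the worktop's front edge near x = 0.38, y = -0.37 m (world) and its jointed arm leans from there away from the robot and to the left, over the white waste bin. Coming from the right, keep the hand within about 0.4 m of the base axis until it is left of y = -0.1 m.
- pipette_stand: Fixed grey pipette stand, an obstacle about 0.23 m high with a black foot; it fills x 0.53 to 0.61, y 0.22 to 0.32 m (world), between the pin stand and the station, to the far side of them. Pass in front of it (nearer the robot) or above it.
- bottle_white: White bottle with a blue cap, 33 mm wide, 68 mm high; origin at its underside. Leave it.
- bottle_amber: Amber bottle with a black cap, 33 mm wide, 68 mm high; origin at its underside. Leave it.
- bench_timer: Bench timer 64 x 64 x 19 mm; origin at its underside. Leave it.
- tape: Roll of tape 86 mm wide, 18 mm high, lying flat; origin at its underside. Leave it.
- lock_pin: The steel lock pin as a body; origin on its axis at the underside of its flange, 16 mm below the centre of the grip.
- slide_carrier: The slide carrier as a body; origin in the middle of its underside, 6 mm below its centre.
Mind the look-alikes: they are no part of the job. Leave any yellow look-alike of the pin_stand alone.

How it is judged (in metres and radians):
On the way, in this order (a step that is already met when the one before it is completed fails the run):
1. the carrier lies flat on the apron in front of the tunnel, pointing into it, and is let go (x of carrier_centre in the frame of station between -0.115 and -0.031 m and y of carrier_centre in the frame of station between -0.02 and 0.02 m and z of carrier_centre in the frame of station between 0.022 and 0.03 m and angle between the x axis of carrier_centre and the x axis of station, either way round below 0.17 rad and contact force between the fingers and slide_carrier below 0.05 N), for 0.2 s.
2. the carrier is pushed home under the bridge, against the end stop (within 3 mm) (x of carrier_centre in the frame of station between -0.003 and 0.003 m and y of carrier_centre in the frame of station between -0.003 and 0.003 m and z of carrier_centre in the frame of station between 0.022 and 0.03 m), for 0.2 s.
3. the pin stands in the lock hole on the shaft, at least 20 mm short of home, and is let go (x of pin_head in the frame of station between -0.022 and 0.022 m and y of pin_head in the frame of station between -0.022 and 0.022 m and angle between pin_head's own z axis and vertical below 0.35 rad and z of pin_head in the frame of station between 0.124 and 0.155 m and contact force between the fingers and lock_pin below 0.05 N), for 0.2 s.
4. the wheel is turned until the pin has dropped into the shaft's cross-hole (at most 18 mm short of home) (x of pin_head in the frame of station between -0.022 and 0.022 m and y of pin_head in the frame of station between -0.022 and 0.022 m and angle between pin_head's own z axis and vertical below 0.35 rad and z of pin_head in the frame of station below 0.122 m), for 0.2 s.
At the end, for the whole second after the job is handed in: The carrier is home under the bridge (centre within 3 mm of the point below the lock hole, along and across the tunnel) and the pin is upright in the lock hole with its flange within 2 mm of the bridge's top, through the shaft and in the carrier's hole; both at rest (all of step 2 and x of pin_head in the frame of station between -0.004 and 0.004 m and y of pin_head in the frame of station between -0.004 and 0.004 m and z of pin_head in the frame of station below 0.106 m and angle between pin_head's own z axis and vertical below 0.08 rad and linear speed of each of lock_pin, slide_carrier below 0.02 m/s); the robot touches nothing.
It fails at once if a bottle, the timer or the tape roll is moved by more than 30 mm (distance of any of bottle_white, bottle_amber, bench_timer, tape from where it was at the start of the episode above 0.03 m).
It also fails if it takes over 72 s, if anything falls off the work surface, if the arm or the gripper's body presses on something with over 40 N, if the wrist force passes 120 N, or if a joint passes its speed limit or range.

### The arm

A 6-joint arm with a two-finger parallel gripper is mounted at the origin on a cart in front of the work surface, level with it; the furniture and walls round the work are solid. World frame = base frame: x ahead of the robot, y to its left, z up, the work surface at z = 0. Lengths are in m, angles in degrees, forces in N, time in s.
With the tool pointing down it reaches from about 0.15 to 0.775 m from the base axis. Payload 6.1 kg.
Tool frame: the origin (TCP) lies on the centre line of the jaws, within the pads' length; the fingertips stand robot.tips_ahead ahead of it and the grasp point (between the pads) lies 11 mm behind it (robot.tips_ahead is the distance from the TCP to the fingertips, in m); z points along the fingers, y is the line along which they close (so a half turn about z gives the same grasp; the last joint's range is limited). The gripper opens to 85 mm and grips with 20 to 120 N. Pads are 22 mm wide; open, the fingers measure 114 mm over their backs; the gripper's body (76 mm by 85 mm) begins 54 mm behind the grasp point. The pads swing forward as they close: fully open they stand 13 mm farther back than shut.
Start: joints at [-72.995, 7.208, -2.269, 80.523, 0, 90], TCP at [0.154, -0.502, 0.206] pointing down, gripper open.
Joint ranges: [-155.77, 155.77], [-54.66, 111.73], [-72.52, 77.12], [-102.08, 115.82], [-83.92, 84.16], [-180, 180]. Speed limits (degrees/s): [136.94, 136.94, 172.46, 180, 180, 180].

### API

Orientations are given as a 3x3 rotation matrix whose columns are the frame's x, y, z axes.
In Python, from rig import robot gives the robot as it stands.
- The arm moves only by the shell command python3 -m handwheel 'ROWS'. ROWS is JSON, a list of rows, each a list of 7 numbers: the turn, a rotation vector about the tool's x, y, z in rad, then the shift along the tool's x, y, z in units of 60 mm (1.0 is 60 mm), then the opening, from -1 (shut) to 1 (fully open). A call has 1 to 20 rows; each row shifts and turns the commanded pose from where the row before left it, along the tool's axes as they then stand; what a row does not reach is not made up. A row lasts 1/8 s, in which the tool goes at most 62.5 mm and 10.7 degrees, less where a joint would pass 70% of its speed; a pose out of reach is approached as far as the arm can. A call is refused whole if a number of a shift passes 1 or a number of a turn 0.188, either way. A call with a gripper value outside its range is refused whole. The fingers move at their own pace and stop on an object; the grip force is fixed at half the most. Time passes only in rows, so rows that do not move let the fingers close. It gives the time, the measured TCP pose, the force, the opening and the grip force at its end, in the units of the state.
- robot.sense(): the state, without advancing time (a new reading comes with each control period).
- robot.camera(name): name is "side" or "top"; returns a dict with "pixels" (480x640x3 uint8, red, green, blue), "mtx" (3x3 intrinsics, pixels), "R" (3x3) and "t" (3): a world point X has camera coordinates R X + t. Camera axes: x right, y down, z forward; pixel columns grow to the right and rows downward; lengths in m; the calibration is good to about 2 mm. A picture is of the moment at which its call begins. There is no depth.
- robot.finish_job(): hands the job in; it is judged then, once.
Trained networks look in the newest picture that a camera, given by its name, has taken for a name from the list of things; names that differ only in an ending like _2 or _b are one class to them, and where a whole thing is asked for, a point or a joint stands for the part that bears it (a point fixed in the world has none). Each returns a list of dicts, best first, with "conf" (0 to 1); they miss things now and then, are a little off and sometimes report something else, mostly with a low value. They report only what shows in the picture. A call takes as long as a camera call. They do not tell look-alikes from the thing itself.
- robot.spot_in(camera, target): "location" ([column, row] as shares, 0 to 1, of the picture: columns of its width, rows of its height, amid what is visible of it).
- robot.silhouettes(camera, target): "pixels" (480x640 bool, what is visible of it) and "location" ([column, row] as shares, 0 to 1, of the picture: columns of its width, rows of its height, amid what is visible of it).
- robot.spot_point(camera, target): "location" ([column, row] as shares, 0 to 1, of the picture: columns of its width, rows of its height: a listed point, or the origin of a listed thing).
The state is a dict: "time_s": time; "q": joint angles; "joint_vel": joint speeds; "effort": joint torques, N m; "tool_pos": TCP position; "orientation": TCP orientation; "contact_force": force on the tool from outside, world axes, zero at the start; "wrist_torque": the same for the moment, N m; "opening": finger opening in m; "gripper_force": force on a finger pad.
Only numpy, scipy, OpenCV 4.12 (cv2) and the standard library are available. Lean on these libraries where they do the work, as an engineer would, in place of code of your own. Each camera call takes 0.05 s, during which the arm holds its last target. There are 200 camera calls.

## Working session

There is one attempt and no reset: what is moved stays moved. The work goes in short steps, Python scripts to look and compute and a shell command to move; the robot and the scene stay as the last step left them, time stands still between calls to the robot, and variables do not carry over. Pictures are saved under pics/ and viewed, at most 10 in all, crops included, and the job is handed in when it is done.

```bash
ls; mkdir -p pics
cat > h.py <<'E'
from rig import robot
import numpy as np, cv2
def snap(n,f=None):
    c=robot.camera(n)
    if f: cv2.imwrite('pics/'+f,c['pixels'][:,:,::-1])
    return c
def ray(c,uv):
    d=np.linalg.inv(c['mtx'])@[uv[0],uv[1],1]; R=np.array(c['R']);return -R.T@c['t'],R.T@d
def atz(c,uv,z):
    o,d=ray(c,uv);return o+d*(z-o[2])/d[2]
def tri(c1,u1,c2,u2):
    o1,d1=ray(c1,u1);o2,d2=ray(c2,u2);d1/=np.linalg.norm(d1);d2/=np.linalg.norm(d2)
    s=np.linalg.lstsq(np.c_[d1,-d2],o2-o1,rcond=None)[0]
    a=o1+s[0]*d1;b=o2+s[1]*d2;return (a+b)/2,np.linalg.norm(a-b)
def proj(c,X):
    p=c['mtx']@(np.array(c['R'])@X+c['t']);return p[:2]/p[2]
def px(l): return np.array(l)*[640,480]
E
python3 - <<'E'
from h import *
np.set_printoptions(precision=4,suppress=True)
print(robot.tips_ahead)
C={n:snap(n,n+'0.png') for n in('side','top')}
for n in C: print(n,ray(C[n],(320,240)),C[n]['mtx'][0,0])
for t in ['station','apron','tunnel_home','lock_bore','wheel_axis','star_wheel','carrier_centre','pin_head','pin_stand','slide_carrier','bottle_white','bottle_amber','bench_timer','tape']:
    P={}
    for n in C:
        r=robot.spot_point(n,t) if t!='star_wheel' else robot.spot_in(n,t)
        P[n]=[(px(a['location']),a['conf']) for a in r[:3]]
        print(t,n,[(p.round(1).tolist(),round(c,2)) for p,c in P[n]])
    if P['side'] and P['top']: print('   ',*tri(C['side'],P['side'][0][0],C['top'],P['top'][0][0]))
E
```

```text
pics
0.008
side (array([0.2488, 0.7901, 0.6024]), array([ 0.3444, -0.7202, -0.6024])) 488.157117224818
top (array([0.4402, 0.1089, 1.5303]), array([ 0.0775,  0.0028, -0.997 ])) 602.671123572522
station side [([340.5, 210.4], 0.63)]
station top [([380.3, 226.8], 0.66)]
    [ 0.5914 -0.0399  0.006 ] 0.004773449244716813
apron side [([369.7, 214.0], 0.69)]
apron top [([374.8, 256.1], 0.87), ([377.9, 226.4], 0.29)]
    [ 0.5167 -0.0218  0.0275] 0.0059050565941192205
tunnel_home side [([344.0, 203.2], 0.67)]
tunnel_home top [([378.3, 224.5], 0.62)]
    [ 0.5886 -0.0351  0.029 ] 0.008811321070417193
lock_bore side [([343.7, 179.3], 0.56)]
lock_bore top [([380.6, 224.3], 0.55), ([290.1, 292.3], 0.15)]
    [ 0.586  -0.0338  0.0892] 0.0021546910767140447
wheel_axis side [([319.2, 217.1], 0.91)]
wheel_axis top [([342.2, 221.4], 0.57)]
    [0.6003 0.0571 0.0468] 0.0006447740063715777
star_wheel side [([321.6, 214.0], 0.57)]
star_wheel top [([344.6, 225.0], 0.87)]
    [0.5934 0.0529 0.0533] 0.0055649653677486205
carrier_centre side [([351.4, 359.9], 0.95)]
carrier_centre top [([375.1, 253.0], 0.
[... 408 characters left out ...]
362.3], 0.69), ([376.1, 299.3], 0.63)]
slide_carrier top [([234.0, 298.3], 0.92)]
    [ 0.4186  0.3344 -0.0002] 0.005148689957849001
bottle_white side [([250.7, 354.5], 0.66)]
bottle_white top [([211.8, 239.2], 0.44), ([284.9, 288.9], 0.25)]
    [0.566  0.3871 0.0054] 0.0017092132499612821
bottle_amber side [([233.2, 300.5], 0.74)]
bottle_amber top [([248.2, 202.3], 0.47), ([234.8, 294.8], 0.22)]
    [0.6586 0.2941 0.0026] 0.0019319842737573218
bench_timer side [([433.6, 196.5], 0.66)]
bench_timer top [([434.8, 292.0], 0.61)]
    [ 0.4204 -0.1733  0.0078] 0.0015020426836729055
tape side [([244.3, 231.8], 0.87)]
tape top [([317.5, 171.1], 0.68)]
    [0.7384 0.1178 0.0104] 0.007974573057472838
```

View pics/side0.png

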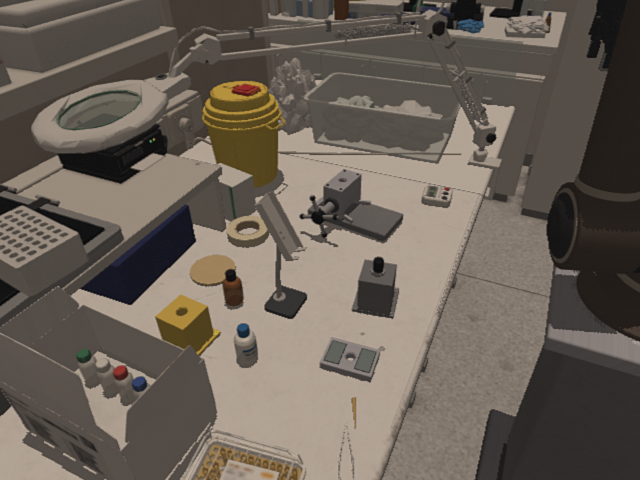

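Run:
```python
import cv2
i=cv2.imread('pics/top0.png');cv2.imwrite('pics/top0c.png',cv2.resize(i[150:350,180:450],None,fx=2.9,fy=2.9,interpolation=cv2.INTER_CUBIC))
```

```text
(no output)
```

View pics/top0c.png

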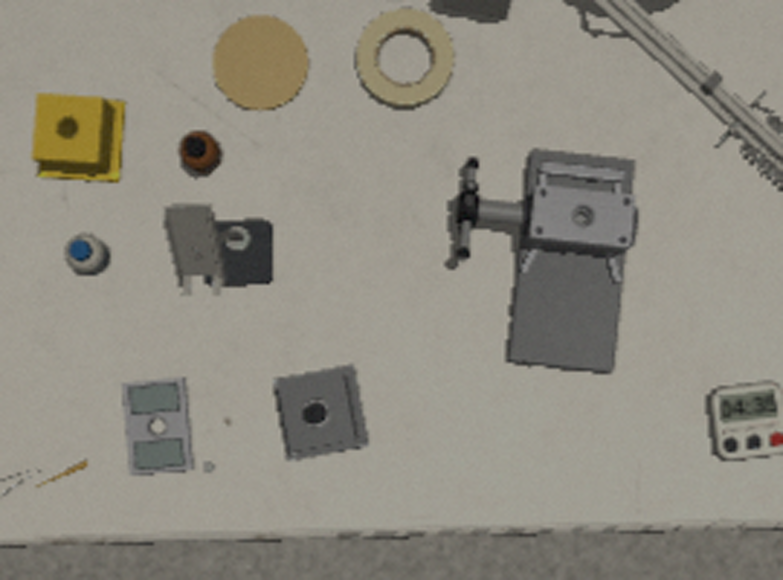

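Side view: the carrier is at about (350,358), the pin in its grey stand at (378,270), the bridge at (343,190) and the wheel at (319,215). Top view (offset crop): the carrier hole is at (234.5,297), the pin at (288,291), the lock hole at (381,224.5) and the wheel at (341,222).
Candidates for the pin stand: grey at top (290,291), and yellow at top (205,195) / side (185,330). The grey one holds the black-headed pin and fits the description. The yellow one is the decoy, and the enlarged crop confirms it.

Run:
```python
from h import *
np.set_printoptions(precision=4,suppress=True)
s=robot.sense();print(s['orientation'],s['tool_pos'],s['opening'],s['contact_force'])
C={n:snap(n) for n in('side','top')}
def rect(c,m,z):
    ys,xs=np.nonzero(m);h=cv2.convexHull(np.c_[xs,ys].astype(np.float32))[:,0]
    P=np.array([atz(c,p,z)[:2] for p in h],np.float32)*1000
    return cv2.minAreaRect(P)
for n in C:
    for r in robot.silhouettes(n,'slide_carrier')[:2]: print(n,px(r['location']),r['conf'],rect(C[n],r['pixels'],.01))
def circ(n,ctr,rad,z,th):
    g=cv2.cvtColor(C[n]['pixels'],cv2.COLOR_RGB2GRAY).astype(float);x,y=np.round(ctr).astype(int)
    w=g[y-rad:y+rad+1,x-rad:x+rad+1]; m=w<th*np.median(w)
    yy,xx=np.nonzero(m);return np.array([xx.mean()+x-rad,yy.mean()+y-rad]),m.sum()
u,k=circ('top',(381,224.5),4,.088,.75);print('bore',u,k,atz(C['top'],u,.088))
u,k=circ('top',(288,291),6,.093,.5);print('pin',u,k,atz(C['top'],u,.093))
# yaw: station points and bridge edges
for n in C:
  for t in ['star_wheel','station']:
    for r in robot.silhouettes(n,t)[:1]:
        m=r['pixels'];print(n,t,m.sum(),r['conf'])
        cv2.imwrite(f'pics/m_{n}_{t}.png',m*255)
g=C['top']['pixels'][130:290,320:420][:,:,::-1]
a=cv2.resize(g,None,fx=3.6,fy=3.6,interpolation=cv2.INTER_CUBIC)
b=cv2.resize(C['side']['pixels'][160:250,290:410][:,:,::-1],None,fx=3.6,fy=3.6,interpolation=cv2.INTER_CUBIC)
o=np.zeros((576,800,3),np.uint8);o[:576,:360]=a;o[:324,364:796]=b;cv2.imwrite('pics/st.png',o)
```

```text
[[ 0.9563  0.2925  0.    ]
 [ 0.2925 -0.9563  0.    ]
 [ 0.     -0.     -1.    ]] [ 0.1535 -0.502   0.2056] 0.08520163530332264 [ 0.1028 -0.3302  0.2593]
side [352.192 360.816] 0.9 ((421.4049072265625, 335.37750244140625), (83.15502166748047, 65.14632415771484), 4.82728385925293)
top [233.92  299.616] 0.92 ((420.5718994140625, 332.37103271484375), (80.68163299560547, 59.179832458496094), 5.716311454772949)
bore [381.6 223.4] 15 [ 0.5893 -0.036   0.088 ]
pin [288.  292.5] 36 [0.4286 0.1916 0.093 ]
side star_wheel 546 0.76
top star_wheel 260 0.78
top station 3060 0.93[ WARN:0@3.875] global loadsave.cpp:1063 imwrite_ Unsupported depth image for selected encoder is fallbacked to CV_8U.
```

View pics/st.png

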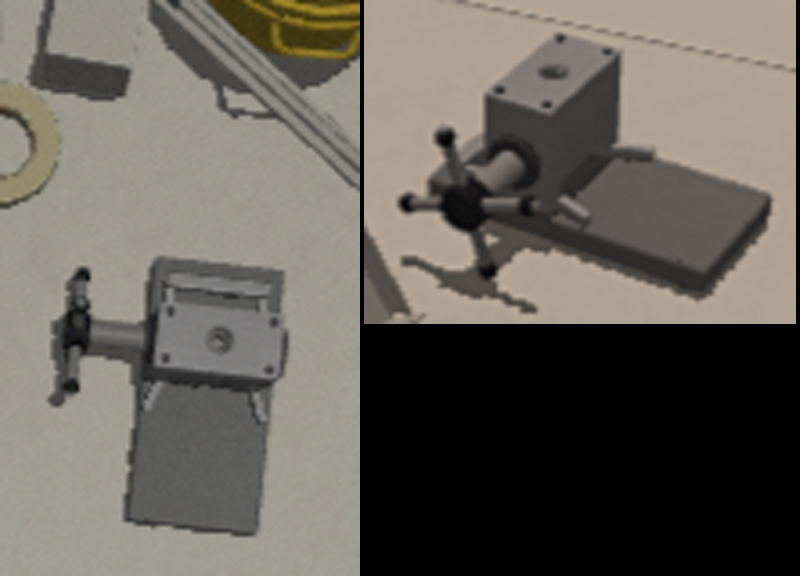

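The crop shows the plinth corners, the four bridge-top screws around the lock hole at top px (380.8,224.2), and the wheel balls in the side view at (312.5,198), (302,216), (335,217) and (324,235). I'll fit the station pose and wheel angle from these.

```bash
cat > fit.py <<'E'
from h import *
from scipy.optimize import least_squares
np.set_printoptions(precision=4,suppress=True)
T=snap('top');S=snap('side')
o=[];a=lambda x,y:np.array([320+x/3.6,130+y/3.6]);b=lambda x,y:np.array([290+(x-364)/3.6,160+y/3.6])
pts=[(T,a(126,520),(-125,46,20)),(T,a(256,533),(-125,-46,20)),(T,a(155,258),(62,46,20)),(T,a(283,271),(62,-46,20)),(T,a(219,339),(0,0,88)),
(T,a(219,339),(0,0,88)),(S,b(555,72),(0,0,88)),(S,b(465,203),(0,95,50)),(S,b(486,95),(-0,0,0)),(S,b(770,195),(-125,-46,20)),(S,b(707,282),(-125,46,20))]
pts.pop(8)
W=lambda p,X:np.r_[p[:2]+np.array([[np.cos(p[2]),-np.sin(p[2])],[np.sin(p[2]),np.cos(p[2])]])@np.array(X[:2])/1000,X[2]/1000]
for sel in (pts,[q for q in pts if q[0] is T]):
    r=least_squares(lambda p:np.concatenate([proj(c,W(p,X))-u for c,u,X in sel]),[.589,-.036,-.09],loss='soft_l1')
    print(r.x,np.degrees(r.x[2]),r.fun.reshape(-1,2).round(1).tolist())
p=r.x
B=[b(445,136),b(408,203),b(487,270),b(527,205)]
for k in range(0,90,5):
    e=0
    for u in B:
        e+=min(np.hypot(*(proj(S,W(p,(43*np.sin(t),95,50+43*np.cos(t))))-u)) for t in np.radians([k,k+90,k+180,k+270]))
    print(k,round(e,1),end='; ')
E
python3 fit.py
```

```text
[ 0.5869 -0.0338 -0.1371] -7.855322342532361 [[-0.6, 0.0], [-0.2, 0.6], [-0.4, -0.8], [0.2, -0.3], [-0.2, 0.2], [-0.2, 0.2], [-0.3, -0.3], [0.4, 0.3], [1.3, -0.7], [-0.7, -2.8]]
[ 0.587  -0.0342 -0.1324] -7.587029887915133 [[-0.2, 0.1], [0.2, 0.5], [-0.4, -0.8], [0.3, -0.4], [0.0, 0.2], [0.0, 0.2]]
0 23.3; 5 17.0; 10 10.7; 15 4.5; 20 3.0; 25 8.8; 30 15.0; 35 21.2; 40 27.4; 45 33.6; 50 39.6; 55 45.6; 60 49.9; 65 49.8; 70 48.0; 75 41.9; 80 35.8; 85 29.6;
```

```bash
python3 -m handwheel '[[0,0,0.103,0,0,0,1],[0,0,0.103,0,0,0,1],[0,0,0,0.316,-0.748,0,1],[0,0,0,0.316,-0.748,0,1],[0,0,0,0.316,-0.748,0,1],[0,0,0,0.316,-0.748,0,1],[0,0,0,0.316,-0.748,0,1],[0,0,0,0.316,-0.748,0,1],[0,0,0,0.316,-0.748,0,1],[0,0,0,0.316,-0.748,0,1],[0,0,0,0.316,-0.748,0,1],[0,0,0,0.316,-0.748,0,1],[0,0,0,0.316,-0.748,0,1],[0,0,0,0.316,-0.748,0,1],[0,0,0,0.316,-0.748,0,1],[0,0,0,0.316,-0.748,0,1],[0,0,0,0.316,-0.748,0,1],[0,0,0,0.316,-0.748,0,1],[0,0,0,0.316,-0.748,0,1],[0,0,0,0.316,-0.748,0,1]]'
```

```text
time_s: 4.5
tool_pos: [0.4285, 0.1721, 0.2237]
orientation: [[0.959, 0.281, -0.04], [0.284, -0.95, 0.13], [-0.002, -0.136, -0.991]]
contact_force: [1.3, -0.6, 0.6]
opening: 0.0858
gripper_force: 0.0
```

```bash
cat > g.py <<'E'
import sys
from h import *
from scipy.spatial.transform import Rotation as Ro
np.set_printoptions(precision=3,suppress=True)
def go(x,y,z,yaw):
    s=robot.sense();R=np.array(s['orientation']);p=np.array(s['tool_pos'])
    a=np.radians(yaw);c,n=np.cos(a),np.sin(a)
    G=np.array([[c,n,0],[n,-c,0],[0,0,-1]])
    rv=Ro.from_matrix(R.T@G).as_rotvec()
    d=np.array([x,y,z])-p
    print('t',s['time_s'],'pos',p,'F',np.array(s['contact_force']),'open',s['opening'])
    print('rot first',rv,'then shift units',G.T@d/.06,'norm',np.linalg.norm(d)/.06,'| in current frame',R.T@d/.06)
if __name__=='__main__': go(*map(float,sys.argv[1:]))
E
python3 -m handwheel '[[0,0,0,0,0,0,1]]'; python3 g.py .4206 .333 .12 5.2
```

```text
time_s: 4.62
tool_pos: [0.4287, 0.1721, 0.2234]
orientation: [[0.959, 0.282, -0.04], [0.284, -0.95, 0.129], [-0.002, -0.135, -0.991]]
contact_force: [-0.3, 0.3, -0.2]
opening: 0.0855
gripper_force: 0.0
t 4.625 pos [0.429 0.172 0.223] F [-0.343  0.305 -0.235] open 0.08551629969509046
rot first [-0.135  0.015  0.197] then shift units [ 0.108 -2.682  1.723] norm 3.190094075008284 | in current frame [ 0.636 -2.352  2.06 ]
```

```bash
python3 -m handwheel '[[-0.068,0.008,0.1,0,0,0,1],[-0.068,0.008,0.1,0,0,0,1],[0,0,0,0.018,-0.447,0.1,1],[0,0,0,0.018,-0.447,0.1,1],[0,0,0,0.018,-0.447,0.1,1],[0,0,0,0.018,-0.447,0.4,1],[0,0,0,0.018,-0.447,0.5,1],[0,0,0,0.018,-0.447,0.5,1],[0,0,0,0,0,0,1]]'; python3 g.py .421 .334 .012 5.2
```

```text
time_s: 5.75
tool_pos: [0.4298, 0.1792, 0.1346]
orientation: [[0.953, 0.298, -0.047], [0.301, -0.946, 0.121], [-0.009, -0.13, -0.991]]
contact_force: [0.4, -0.4, 0.6]
opening: 0.0854
gripper_force: 0.0
t 5.75 pos [0.43  0.179 0.135] F [ 0.387 -0.422  0.596] open 0.08539916336189243
rot first [-0.129  0.023  0.215] then shift units [ 0.087 -2.583  2.043] norm 3.294354725511946 | in current frame [ 0.655 -2.218  2.346]
```

Run:
```python
from rig import robot
s=robot.sense();print(s['time_s'],s['q'],s['joint_vel'])
```

```text
5.75 [ 17.48486659   1.66054529 -17.5706033   71.26631664   7.47385849
 179.94289741] [-0.9952491  -1.06614199  3.2918016   2.03928619 -0.54056074 -0.10074803]
```

```bash
python3 -m handwheel '[[0,0,-0.172,0,0,-0.2,1],[0,0,-0.172,0,0,-0.2,1],[0,0,-0.172,0,0,-0.2,1],[0,0,-0.172,0,0,0,1],[0,0,-0.172,0,0,0,1],[0,0,-0.172,0,0,0,1],[0,0,-0.172,0,0,0,1],[0,0,-0.172,0,0,0,1],[0,0,-0.172,0,0,0,1],[0,0,-0.172,0,0,0,1],[0,0,-0.172,0,0,0,1],[0,0,-0.172,0,0,0,1],[0,0,-0.172,0,0,0,1],[0,0,-0.172,0,0,0,1],[0,0,-0.172,0,0,0,1],[0,0,-0.172,0,0,0,1]]'; python3 g.py .421 .334 .012 185.2
```

```text
time_s: 7.75
tool_pos: [0.4337, 0.1743, 0.1737]
orientation: [[-0.996, 0.083, -0.041], [0.077, 0.989, 0.123], [0.051, 0.119, -0.992]]
contact_force: [-0.2, 0.1, -0.6]
opening: 0.0855
gripper_force: 0.0
t 7.75 pos [0.434 0.174 0.174] F [-0.216  0.051 -0.577] open 0.08550462108083356
rot first [ 0.124 -0.041 -0.171] then shift units [-0.031  2.671  2.695] norm 3.7938669596457486 | in current frame [0.278 2.295 3.008]
```

```bash
python3 -m handwheel '[[0.124,-0.041,-0.171,0,0,0,1],[0,0,0,0,0.45,0,1],[0,0,0,0,0.45,0.1,1],[0,0,0,0,0.45,0.2,1],[0,0,0,0,0.45,0.3,1],[0,0,0,-0.015,0.45,0.5,1],[0,0,0,-0.015,0.42,0.5,1],[0,0,0,0,0,0.3,1],[0,0,0,0,0,0,1]]'; python3 g.py .421 .334 .012 185.2
```

```text
time_s: 8.88
tool_pos: [0.4233, 0.3357, 0.0603]
orientation: [[-0.998, -0.064, -0.01], [-0.064, 0.998, 0.013], [0.009, 0.014, -1.0]]
contact_force: [-0.2, -0.1, -0.3]
opening: 0.0854
gripper_force: 0.0
t 8.875 pos [0.423 0.336 0.06 ] F [-0.241 -0.085 -0.26 ] open 0.08535279980016164
rot first [ 0.014 -0.009 -0.027] then shift units [ 0.041 -0.024  0.805] norm 0.8064361946358382 | in current frame [ 0.033 -0.037  0.805]
```

```bash
python3 -m handwheel '[[0.014,-0.009,-0.027,0.04,-0.02,0,1],[0,0,0,0,0,0.4,1],[0,0,0,0,0,0.405,1],[0,0,0,0,0,0,1],[0,0,0,0,0,0,-1],[0,0,0,0,0,0,-1],[0,0,0,0,0,0,-1],[0,0,0,0,0,0,-1],[0,0,0,0,0,0,-1],[0,0,0,0,0,0,-1]]'; python3 g.py .421 .334 .012 185.2
```

```text
time_s: 10.12
tool_pos: [0.4218, 0.3344, 0.0124]
orientation: [[-0.996, -0.09, 0.001], [-0.09, 0.996, 0.001], [-0.002, 0.001, -1.0]]
contact_force: [0.1, 0.0, -0.3]
opening: 0.0002
gripper_force: 0.0
t 10.125 pos [0.422 0.334 0.012] F [ 0.061  0.032 -0.266] open 0.00018094595344595496
rot first [ 0.001  0.002 -0.001] then shift units [ 0.014 -0.005  0.006] norm 0.01606008140217932 | in current frame [ 0.014 -0.005  0.006]
```

Run:
```python
from h import *
c=snap('side');i=c['pixels'][240:440,260:500][:,:,::-1]
cv2.imwrite('pics/a.png',cv2.resize(i,None,fx=2.5,fy=2.5))
t=snap('top')
for n in('side','top'):
  for r in robot.silhouettes(n,'slide_carrier')[:2]: print(n,px(r['location']),r['conf'])
```

```text
side [348.672 360.72 ] 0.78
top [240.576 287.808] 0.57
top [377.28  236.592] 0.48
```

View pics/a.png

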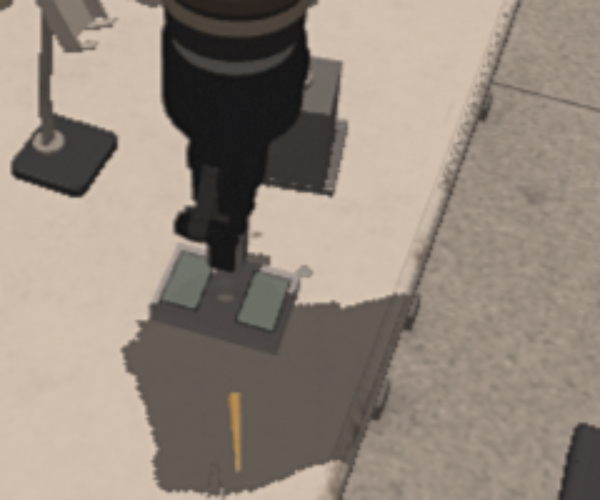

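Run:
```python
from h import *
c=snap('side');print(robot.tips_ahead)
for z in (0,.004,.012,.02,.03): print(z,proj(c,np.array([.4218,.3344,z])))
for n in (0,): print(atz(c,(350.5,358),.012), atz(c,(350,359),.012))
s=robot.sense();print(s['contact_force'],s['gripper_force'],s['effort'])
```

```text
0.008
0 [349.04670628 361.71636195]
0.004 [349.09349172 360.02644954]
0.012 [349.1879714  356.61379845]
0.02 [349.28368255 353.1566659 ]
0.03 [349.40509023 348.77136235]
[0.41897853 0.33606095 0.012     ] [0.41896044 0.33813432 0.012     ]
[0.06916154 0.72998134 0.00836668] 0.0 [-1.95376248e-03 -4.68554950e+01  3.24799597e+01 -1.73295604e-02
  3.93326018e-04 -3.11488861e-05]
```

Run:
```python
from h import *
c=snap('side');i=c['pixels'][275:380,310:410][:,:,::-1].copy()
i=np.clip(i.astype(float)*1.8,0,255).astype(np.uint8)
i=cv2.resize(i,None,fx=5.6,fy=5.6,interpolation=cv2.INTER_CUBIC)
for z in (.004,.012,.03,.06):
    u=(proj(c,np.array([.4218,.3344,z]))-[310,275]+.5)*5.6
    cv2.circle(i,tuple(int(v) for v in u),3,(0,0,255),-1)
cv2.imwrite('pics/b.png',i)
```

```text
(no output)
```

View pics/b.png

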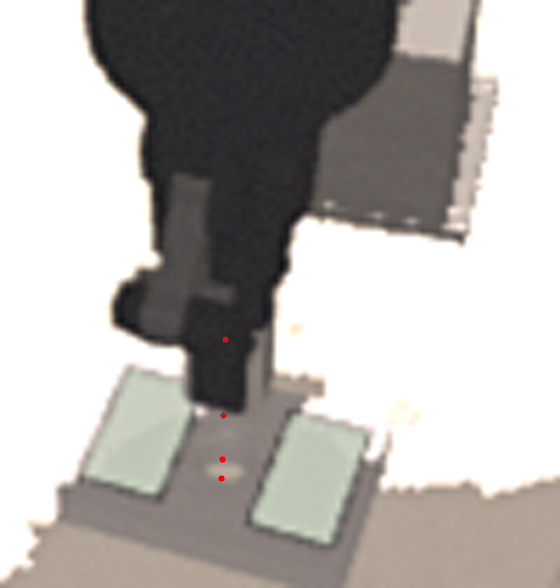

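The picture shows the shut fingertips well above the carrier: tip bottom at px (348,348), with the carrier hole at (350,359). They hang higher than the numbers suggest, so I'll open and probe downward gently.

```bash
python3 -m handwheel '[[0,0,0,0,0,0.04,-1],[0,0,0,0,0,0,-1]]';python3 -m handwheel '[[0,0,0,0,0,0.1,-1],[0,0,0,0,0,0,-1]]'
python3 - <<'E'
from h import *
c=snap('side');g=cv2.cvtColor(c['pixels'],cv2.COLOR_RGB2GRAY)[325:368,336:362]
print(g[::2,::2])
E
```

```text
time_s: 10.68
tool_pos: [0.4216, 0.3343, 0.0097]
orientation: [[-0.996, -0.09, 0.001], [-0.09, 0.996, 0.001], [-0.001, 0.001, -1.0]]
contact_force: [-0.8, 0.2, -0.4]
opening: -0.0001
gripper_force: 0.0
time_s: 10.92
tool_pos: [0.4214, 0.3341, 0.0033]
orientation: [[-0.996, -0.09, 0.001], [-0.09, 0.996, 0.001], [-0.001, 0.001, -1.0]]
contact_force: [-0.4, -0.1, -0.3]
opening: -0.0001
gripper_force: 0.0
[[200 128  41  43  44  36  23  25  24  24  24  24  17]
 [101  71  41  44  43  39  24  24  24  22  23  22  13]
 [ 38  43  43  43  41  38  25  23  24  26  23  21  73]
 [ 30  42  43  45  40  44  42  41  25  23  25  27 174]
 [ 38  40  40  41  28  26  31  39  25  23  23  33 159]
 [ 44  44  43  40  25  23  24  22  23  26  23  40 178]
 [ 43  42  42  37  25  25  24  25  24  23  24  44 185]
 [ 38  38  39  30  25  25  25  25  25  23  63  62 193]
 [ 85  73  76  46  23  24  22  21  24  22  66  46  88]
 [115 113 111 101  40  23  23  23  21  49  71  54  93]
 [114 114 115 102  40  22  24  23  24  53  71  55  77]
 [114 113 116 102  39  22  26  24  23  60  71  55  74]
 [113 111 110 100  32  22  22  22  22  63  70  69  70]
 [109 109 111 103  60  51  32  24  19  63  71  74  64]
 [110 110 111  80  71  76  78  74  69  71  73  72  77]
 [109 109 110  64  72  72  74  75  75  72  74  64 103]
 [109 111  77  64  70  70  78  79  75  68  72  51 111]
 [109 112  70  74  72  75  93  95  93  71  69  94 110]
 [111  98  64  71  73  73  72  74  71  72  53 111 109]
 [ 64  48  72  72  73  73  72  72  72  71  75 111 109]
 [ 73  70  74  74  73  73  72  72  73  63 104 109 110]
 [ 73  72  72  73  74  74  73  72  74  54 113 111 110]]
```

```bash
python3 -m handwheel '[[0,0,0,0,0,0.1,-1],[0,0,0,0,0,0.1,-1]]' | egrep 'pos|force'; python3 -m handwheel '[[0,0,0,0,0,0.05,-1]]'| egrep 'pos|force';python3 -m handwheel '[[0,0,0,0,0,0.05,-1]]'| egrep 'pos|force'
```

```text
tool_pos: [0.4219, 0.3345, -0.0084]
contact_force: [-0.0, 0.0, 0.1]
gripper_force: 0.0
tool_pos: [0.4216, 0.3342, -0.0117]
contact_force: [0.4, -0.3, 0.0]
gripper_force: 0.0
tool_pos: [0.4218, 0.3345, -0.0138]
contact_force: [-6.1, -4.1, 23.6]
gripper_force: 12.0
```

Run:
```python
from h import *
c=snap('side');g=cv2.cvtColor(c['pixels'],cv2.COLOR_RGB2GRAY)[335:368,336:362]
print(g[::2,::2]);s=robot.sense();print(s['tool_pos'],s['contact_force'],s['q'])
```

```text
[[193  91  43  43  42  33  22  25  22  24  24  22  43]
 [ 43  42  44  45  40  35  21  23  24  24  24  19 169]
 [ 34  45  44  45  39  41  39  28  24  24  24  49 121]
 [ 36  42  42  44  31  37  45  42  24  26  22  45  93]
 [ 44  42  42  39  24  23  23  27  22  24  22  55  96]
 [ 44  45  46  34  25  27  23  22  22  24  21  62  78]
 [ 38  40  41  30  25  27  26  23  24  28  68  63  75]
 [ 93  64  44  27  24  25  24  24  24  28  70  64  71]
 [111 112 114  86  28  25  23  24  23  60  70  64  64]
 [111 110 113  89  28  25  23  25  24  66  69  62  78]
 [110 110 111  66  28  24  25  25  22  65  68  56 105]
 [110 111  78  66  29  23  23  23  23  66  69  49 111]
 [110 112  70  75  71  61  40  28  26  71  66  95 111]
 [113  99  65  73  73  75  75  74  70  73  54 111 111]
 [ 65  48  72  74  74  74  73  73  73  71  76 111 110]
 [ 74  71  75  74  74  74  73  72  74  64 104 111 110]
 [ 74  73  73  73  74  74  75  74  75  54 113 111 111]]
[ 0.42176846  0.33441452 -0.01361433] [-0.25113553 -0.70769145  2.161092  ] [ 3.84035680e+01  1.38047573e+01 -2.26033154e+01  5.34748795e+01
  1.14884078e-02  3.32461196e+01]
```

Contact came at TCP z = -0.0135 on the 12 mm carrier, so the shut tips really stand about 25.5 mm behind the reported TCP. I'll apply that offset from here on.

```bash
python3 -m handwheel '[[0,0,0,0,0,-0.4,1],[0,0,0,0.03,0,0,1],[0,0,0,0,0,0,1],[0,0,0,0,0,0,1],[0,0,0,0,0,0.31,1],[0,0,0,0,0,0.31,1],[0,0,0,0,0,0,1]]'; python3 g.py .419 .335 -.0265 185.2
```

```text
time_s: 12.4
tool_pos: [0.4187, 0.3332, -0.0291]
orientation: [[-0.996, -0.09, -0.002], [-0.09, 0.996, -0.001], [0.002, -0.001, -1.0]]
contact_force: [0.1, 0.1, 0.4]
opening: 0.0854
gripper_force: 0.0
t 12.4 pos [ 0.419  0.333 -0.029] F [0.144 0.103 0.356] open 0.08538715350285969
rot first [-0.001 -0.002 -0.001] then shift units [-0.008  0.029 -0.043] norm 0.052571167053669224 | in current frame [-0.008  0.029 -0.043]
```

```bash
python3 -m handwheel '[[0,0,0,0,0.02,-0.04,-1],[0,0,0,0,0,0,-1],[0,0,0,0,0,0,-1],[0,0,0,0,0,0,-1]]'
```

```text
time_s: 12.9
tool_pos: [0.4209, 0.3362, -0.0232]
orientation: [[-0.996, -0.09, 0.004], [-0.09, 0.996, 0.003], [-0.004, 0.003, -1.0]]
contact_force: [-1.1, -0.1, 4.7]
opening: 0.0517
gripper_force: 62.8
```

```bash
python3 -m handwheel '[[0,0,0,0,0,-0.4,-1],[0,0,0,0,0,-0.6,-1],[0,0,0,0,0,-0.6,-1],[0,0,0.112,0,0,-0.45,-1],[0,0,0.112,0,0,0,-1],[0,0,0,-0.249,-0.637,0,-1],[0,0,0,-0.249,-0.637,0,-1],[0,0,0,-0.249,-0.637,0,-1],[0,0,0,-0.249,-0.637,0,-1],[0,0,0,-0.249,-0.637,0,-1],[0,0,0,-0.249,-0.637,0,-1],[0,0,0,-0.249,-0.637,0,-1],[0,0,0,-0.249,-0.637,0,-1],[0,0,0,-0.249,-0.637,0,-1],[0,0,0,0,0,0,-1]]'; python3 g.py .5077 -.0233 .02 172.3
```

```text
time_s: 14.78
tool_pos: [0.5076, -0.0257, 0.0981]
orientation: [[-0.991, 0.137, 0.002], [0.137, 0.991, 0.001], [-0.002, 0.001, -1.0]]
contact_force: [-0.2, 0.0, -1.8]
opening: 0.0519
gripper_force: 63.5
t 14.775 pos [ 0.508 -0.026  0.098] F [-0.223  0.013 -1.842] open 0.05188825361267473
rot first [ 0.001  0.002 -0.003] then shift units [0.004 0.04  1.302] norm 1.3030999121620823 | in current frame [0.007 0.038 1.303]
```

```bash
python3 -m handwheel '[[0,0,0,0,0.04,0.5,-1],[0,0,0,0,0,0.6,-1],[0,0,0,0,0,0.4,-1],[0,0,0,0,0,0.12,-1],[0,0,0,0,0,0.06,-1],[0,0,0,0,0,0,-1]]'; python3 g.py .5077 -.0233 -.002 172.3
```

```text
time_s: 15.52
tool_pos: [0.5082, -0.0208, -0.0022]
orientation: [[-0.991, 0.133, 0.003], [0.133, 0.991, 0.001], [-0.003, 0.002, -1.0]]
contact_force: [-0.8, -0.3, -1.9]
opening: 0.052
gripper_force: 63.4
t 15.525 pos [ 0.508 -0.021 -0.002] F [-0.771 -0.283 -1.885] open 0.05200530977227188
rot first [0.002 0.003 0.001] then shift units [ 0.002 -0.043 -0.003] norm 0.04300725760687631 | in current frame [ 0.002 -0.043 -0.003]
```

```bash
python3 -m handwheel '[[0,0,0,0,-0.04,0.04,-1],[0,0,0,0,0,0.02,-1],[0,0,0,0,0,0,-1]]';  python3 -m handwheel '[[0,0,0,0,0,0,0.9],[0,0,0,0,0,0,1],[0,0,0,0,0,0,1],[0,0,0,0,0,-0.5,1],[0,0,0,0,0,-0.5,1],[0,0,0,0.6,0,-0.3,0],[0,0,0,0.6,0,0,-0.7],[0,0,0,0,0,0,-0.7]]'
python3 - <<'E'
from h import *
c=snap('side');t=snap('top')
a=cv2.resize(c['pixels'][150:260,280:440][:,:,::-1],None,fx=3.6,fy=3.6,interpolation=cv2.INTER_CUBIC)
cv2.imwrite('pics/c.png',a)
for n in('side','top'):
  for k in('carrier_centre','lock_bore'):print(n,k,[(px(r['location']).tolist(),r['conf']) for r in robot.spot_point(n,k)[:2]])
E
```

```text
time_s: 15.9
tool_pos: [0.5085, -0.0222, -0.0033]
orientation: [[-0.991, 0.133, 0.005], [0.133, 0.991, 0.004], [-0.005, 0.005, -1.0]]
contact_force: [-6.8, 5.7, 18.2]
opening: 0.0519
gripper_force: 65.6
time_s: 16.9
tool_pos: [0.4338, -0.0138, 0.0714]
orientation: [[-0.991, 0.133, 0.001], [0.133, 0.991, 0.001], [-0.001, 0.001, -1.0]]
contact_force: [0.6, 0.6, -0.2]
opening: 0.0325
gripper_force: 0.0
side carrier_centre [([375.104, 216.816], 0.6), ([380.41600000000005, 261.984], 0.55)]
side lock_bore [([343.68, 181.296], 0.68)]
top carrier_centre []
top lock_bore [([381.184, 222.288], 0.66)]
```

View pics/c.png

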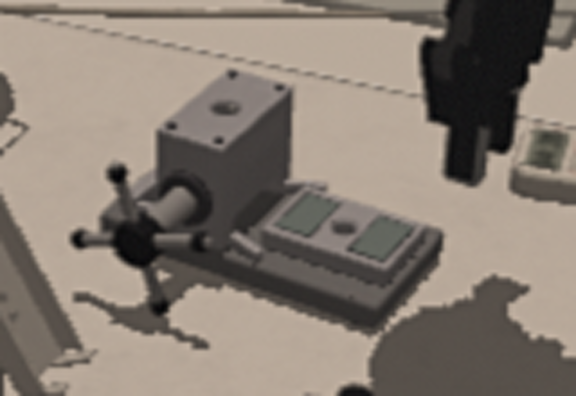

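The carrier lies flat and square on the apron, with its hole at px (375,213). The hand is behind it, so I'll push.

```bash
python3 -m handwheel '[[0,0,0,0,0.01,0.5,-0.7],[0,0,0,0,0,0.5,-0.7],[0,0,0,0,0,0.19,-0.7],[0,0,0,-0.2,0,0,-0.7],[0,0,0,-0.13,0,0,-0.7],[0,0,0,-0.13,0,0,-0.7],[0,0,0,-0.13,0,0,-0.7],[0,0,0,-0.13,0,0,-0.7],[0,0,0,-0.13,0,0,-0.7],[0,0,0,-0.13,0,0,-0.7],[0,0,0,-0.13,0,0,-0.7],[0,0,0,-0.13,0,0,-0.7],[0,0,0,-0.13,0,0,-0.7],[0,0,0,-0.1,0,0,-0.7],[0,0,0,-0.08,0,0,-0.7],[0,0,0,0,0,0,-0.7]]'
cat > st.py <<'E'
from h import *
s=robot.sense();p=np.array(s['tool_pos'])-[.587,-.034,0];a=np.radians(-7.7)
c,n=np.cos(a),np.sin(a);print('t %.2f station'%s['time_s'],(1e3*np.array([c*p[0]+n*p[1],-n*p[0]+c*p[1],p[2]])).round(1),'F',np.round([c*s['contact_force'][0]+n*s['contact_force'][1],-n*s['contact_force'][0]+c*s['contact_force'][1],s['contact_force'][2]],1),'yaw',round(np.degrees(np.arctan2(s['orientation'][1][0],s['orientation'][0][0])),2),'open',round(s['opening'],4))
E
python3 st.py
```

```text
time_s: 19.2
tool_pos: [0.5286, -0.0257, 0.0]
orientation: [[-0.991, 0.134, 0.002], [0.134, 0.991, 0.001], [-0.002, 0.002, -1.0]]
contact_force: [-0.5, -0.0, -0.0]
opening: 0.0129
gripper_force: 0.0
t 19.20 station [-58.9   0.4   0. ] F [-0.5 -0.1 -0. ] yaw 172.32 open 0.0129
```

Now the last few millimetres until the force rises.

```bash
python3 -m handwheel '[[0,0,0,-0.06,0,0,-0.7],[0,0,0,-0.05,0,0,-0.7],[0,0,0,0,0,0,-0.7]]' >/dev/null; python3 st.py; python3 -m handwheel '[[0,0,0,-0.03,0,0,-0.7],[0,0,0,0,0,0,-0.7]]'>/dev/null; python3 st.py
```

```text
t 19.57 station [-52.5   0.5   0.1] F [-0.5  0.1  0.1] yaw 172.33 open 0.013
t 19.82 station [-51.    0.5   0.1] F [ 0.3 -0.2  0.3] yaw 172.33 open 0.0131
```

```bash
for i in 1 2; do python3 -m handwheel '[[0,0,0,-0.03,0,0,-0.7]]'>/dev/null; python3 st.py; done; python3 -m handwheel '[[0,0,0,0,0,0,-0.7]]'>/dev/null; python3 st.py
```

```text
t 19.95 station [-49.5   0.4   0.1] F [-0.8  0.6  1.4] yaw 172.32 open 0.0128
t 20.07 station [-49.1   0.4  -0.1] F [-9.4  0.4  7. ] yaw 172.33 open 0.0125
t 20.20 station [-49.1   0.4  -0.2] F [-6.4  0.5  5.2] yaw 172.33 open 0.0129
```

```bash
python3 -m handwheel '[[0,0,0,0.3,0,0,-0.7],[0,0,0,0.5,0,-0.5,0],[0,0,0,0.2,0,-0.6,1],[0,0,0,0,0,-0.6,1],[0,0,0,0,0,0,1]]'>/dev/null; python3 g.py .430 .191 .11 172.3
python3 - <<'E'
from h import *
np.set_printoptions(precision=4,suppress=True)
C={n:snap(n) for n in('side','top')}
for k in('pin_head','lock_bore','carrier_centre'):
  P={n:[(px(r['location']),r['conf']) for r in robot.spot_point(n,k)[:1]] for n in C}
  print(k,P)
  if P['side'] and P['top']:print(tri(C['side'],P['side'][0][0],C['top'],P['top'][0][0]))
E
```

```text
t 20.825 pos [ 0.483 -0.019  0.105] F [ 0.381 -0.554  0.406] open 0.08335128365577502
rot first [0.002 0.008 0.   ] then shift units [ 1.342  3.358 -0.081] norm 3.6165670823669234 | in current frame [ 1.339  3.358 -0.084]
pin_head {'side': [(array([379.52 , 262.704]), 0.76)], 'top': [(array([286.016, 289.104]), 0.51)]}
(array([0.4317, 0.195 , 0.089 ]), np.float64(0.010442673432928816))
lock_bore {'side': [(array([342.72, 179.52]), 0.64)], 'top': [(array([380.608, 220.8  ]), 0.87)]}
(array([ 0.5919, -0.0353,  0.0868]), np.float64(0.008053882683597358))
carrier_centre {'side': [(array([341.888, 204.192]), 0.64)], 'top': [(array([380.032, 227.616]), 0.41)]}
(array([ 0.5873, -0.0374,  0.0247]), np.float64(0.004433406493469684))
```

```bash
python3 -m handwheel '[[0,0,0,0.192,0.48,-0.01,1],[0,0,0,0.192,0.48,-0.01,1],[0,0,0,0.192,0.48,-0.01,1],[0,0,0,0.192,0.48,-0.01,1],[0,0,0,0.192,0.48,-0.01,1],[0,0,0,0.192,0.48,-0.01,1],[0,0,0,0.19,0.48,-0.02,1],[0,0,0,0,0,0.4,1],[0,0,0,0,0,0.4,1],[0,0,0,0,0,0,1]]'; python3 g.py .430 .192 .048 172.3
```

```text
time_s: 22.48
tool_pos: [0.4259, 0.1907, 0.0571]
orientation: [[-0.991, 0.133, -0.002], [0.133, 0.991, -0.0], [0.002, -0.001, -1.0]]
contact_force: [0.0, -1.0, 0.3]
opening: 0.0853
gripper_force: 0.0
t 22.475 pos [0.426 0.191 0.057] F [ 0.014 -1.018  0.291] open 0.08528884334706588
rot first [-0.001 -0.002  0.001] then shift units [-0.064  0.031  0.152] norm 0.16740717310184342 | in current frame [-0.064  0.031  0.151]
```

```bash
python3 -m handwheel '[[0,0,0,-0.06,0.02,0.13,1],[0,0,0,0,0,0,-1],[0,0,0,0,0,0,-1],[0,0,0,0,0,0,-1],[0,0,0,0,0,0,-1],[0,0,0,0,0,0,-1]]'; python3 st.py
```

```text
time_s: 23.22
tool_pos: [0.4316, 0.1921, 0.0517]
orientation: [[-0.991, 0.134, 0.002], [0.134, 0.991, 0.002], [-0.002, 0.002, -1.0]]
contact_force: [-1.5, -0.2, 4.6]
opening: 0.0157
gripper_force: 58.6
t 23.23 station [-184.3  203.2   51.7] F [-1.5 -0.4  4.6] yaw 172.32 open 0.0157
```

```bash
python3 -m handwheel '[[0,0,0,0,0,-0.3,-1],[0,0,0,0,0,-0.55,-1],[0,0,0,0,0,-0.55,-1],[0,0,0,0,0,-0.5,-1],[0,0,0,-0.388,-0.423,0,-1],[0,0,0,-0.388,-0.423,0,-1],[0,0,0,-0.388,-0.423,0,-1],[0,0,0,-0.388,-0.423,0,-1],[0,0,0,-0.388,-0.423,0,-1],[0,0,0,-0.388,-0.423,0,-1],[0,0,0,-0.388,-0.423,0,-1],[0,0,0,-0.388,-0.423,0,-1],[0,0,0,0,0,0,-1]]'; python3 st.py
python3 - <<'E'
from h import *
c=snap('side')
cv2.imwrite('pics/d.png',cv2.resize(c['pixels'][90:230,270:440][:,:,::-1],None,fx=4.2,fy=4.2,interpolation=cv2.INTER_CUBIC))
s=robot.sense();p=np.array(s['tool_pos']);
for z in(.108,.09): print(z,proj(c,np.r_[p[:2],z]))
E
```

```text
time_s: 24.85
tool_pos: [0.5893, -0.0359, 0.1641]
orientation: [[-0.991, 0.136, 0.0], [0.136, 0.991, 0.001], [-0.0, 0.001, -1.0]]
contact_force: [-0.2, 0.4, -0.6]
opening: 0.0154
gripper_force: 58.8
t 24.85 station [  2.5  -1.6 164.1] F [-0.2  0.4 -0.6] yaw 172.17 open 0.0154
0.108 [342.3023395  170.81473166]
0.09 [342.21950171 178.4212297 ]
```

View pics/d.png

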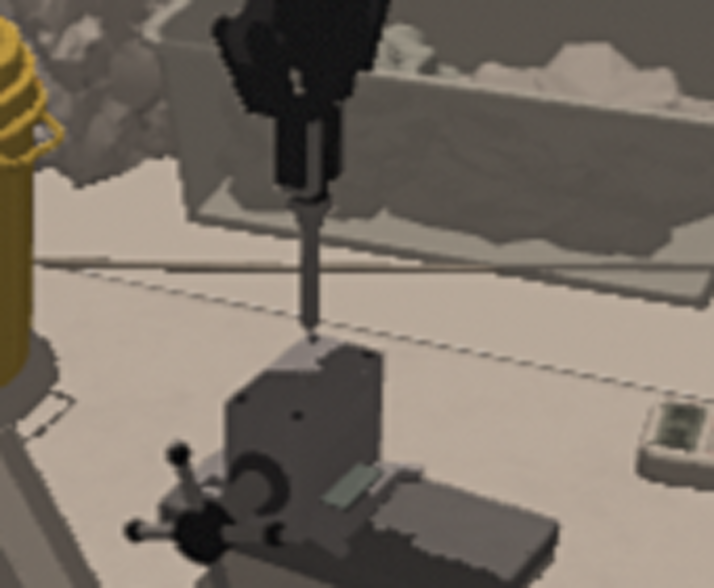

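Run:
```python
from h import *
np.set_printoptions(precision=2,suppress=True)
c=snap('side');t=snap('top');g=cv2.cvtColor(c['pixels'],cv2.COLOR_RGB2GRAY).astype(float)
for r in range(141,176,2):
    w=g[r,336:352];print(r,w.astype(int))
p=np.array(robot.sense()['tool_pos'])
J=lambda d:proj(c,np.r_[p[:2],.1]+d)-proj(c,np.r_[p[:2],.1])
print('per mm x,y,z',J([.001,0,0]),J([0,.001,0]),J([0,0,.001]))
for z in (.18,.16,.14,.12,.1):print(z,proj(c,np.r_[p[:2],z]))
for u in((342.4,179.4),(342.7,179.8)):print('bore',atz(c,u,.088))
for z in(.115,.12):print('nose',z,atz(c,(343.9,170),z))
for n in('side','top'):
  for k in('lock_pin','lock_bore','pin_head'):print(n,k,[(px(r['location']),round(r['conf'],2)) for r in robot.spot_point(n,k)[:2]])
```

```text
141 [135 135 139 133 101  68  61  61  60  58  59  85  86  82  80  77]
143 [135 139 140 141 122  79  57  57  59  56  66 125 139 137 135 133]
145 [ 79  81  82  86  92  83  64  57  58  63 110 129 137 139 139 138]
147 [162 162 163 164 165 120  69  58  58  56  81  83  80  80  82  85]
149 [171 171 172 174 176 126  69  56  56  63 129 160 165 163 162 164]
151 [172 174 174 175 177 125  69  56  55  63 129 168 176 174 174 174]
153 [112 123 127 126 126 100  66  57  58  59 101 114 112 110 111 109]
155 [160 160 160 161 162 118  68  56  56  62 120 155 162 161 160 161]
157 [172 172 172 174 176 125  68  55  56  61 128 166 174 172 172 171]
159 [171 171 171 173 175 125  68  55  54  65 148 173 172 171 171 171]
161 [171 171 171 173 175 124  68  56  54  66 154 175 172 171 171 170]
163 [171 170 171 175 177 125  68  55  54  66 154 175 173 171 170 170]
165 [155 157 154 154 138  92  58  55  54  65 151 172 173 172 173 172]
167 [170 170 170 173 173 136  81  53  56  85 147 164 157 143 125 127]
169 [169 170 171 170 172 173 156 108  93 124 157 166 170 172 173 174]
171 [170 171 171 171 155 138 130 104  69 101 126 129 130 131 136 138]
173 [171 158 140 128 125 126 127 127 128 130 133 132 130 102  83  67]
175 [139 128 126 126 127 126 127 128 129 100  82  67  60  59  60  62]
per mm x,y,z [-0.44 -0.09] [-0.19  0.22] [ 0.   -0.42]
0.18 [342.67 138.94]
0.16 [342.56 148.16]
0.14 [342.47 157.15]
0.12 [342.37 165.93]
0.1 [342.28 174.5 ]
bore [ 0.59 -0.03  0.09]
bore [ 0.59 -0.03  0.09]
nose 0.115 [ 0.58 -0.03  0.12]
nose 0.12 [ 0.58 -0.02  0.12]
side lock_pin [(array([347.52, 141.22]), 0.54)]
side lock_bore [(array([247.62, 231.89]), 0.61), (array([341.63, 176.78]), 0.6)]
side pin_head [(array([346.11, 136.99]), 0.2)]
top lock_pin []
top lock_bore [(array([380.67, 225.12]), 0.83)]
top pin_head []
```

Picture: the pin hangs plumb with its nose at (344,169). The hole lies at (342.6,179.6) at 88 mm height. I need about +1.6 mm in station x, then a careful descent.

```bash
python3 -m handwheel '[[0,0,0,-0.027,0.012,0.3,-1],[0,0,0,0,0,0.25,-1],[0,0,0,0,0,0.1,-1],[0,0,0,0,0,0.05,-1],[0,0,0,0,0,0,-1]]' >/dev/null; python3 st.py; for i in 1 2 3; do python3 -m handwheel '[[0,0,0,0,0,0.04,-1]]' >/dev/null; python3 st.py;done
```

```text
t 25.93 station [  3.3   0.8 123.3] F [ 0.1  0.3 -1.2] yaw 172.33 open 0.0156
t 26.05 station [  3.6   0.8 121.3] F [ 0.3 -0.2 -1.1] yaw 172.32 open 0.0151
t 26.18 station [  3.5   0.8 118.5] F [-1.1  1.  -1.3] yaw 172.32 open 0.0152
t 26.30 station [  3.3   0.8 115.9] F [-0.2  1.2 -0.6] yaw 172.32 open 0.0152
```

```bash
for i in 1 2 3 4; do python3 -m handwheel '[[0,0,0,0,0,0.03,-1]]' >/dev/null; python3 st.py;done
```

```text
t 26.43 station [  3.3   0.8 114. ] F [ 0.5  0.9 -0.7] yaw 172.33 open 0.0155
t 26.55 station [  3.5   0.8 112.5] F [-0.9  0.8  7. ] yaw 172.32 open 0.0152
t 26.68 station [  4.4   0.9 112.2] F [-1.5  0.2 13. ] yaw 172.33 open 0.0153
t 26.80 station [  5.3   0.9 112. ] F [-2.1  0.9 18.4] yaw 172.32 open 0.0155
```

```bash
python3 -m handwheel '[[0,0,0,0.02,0,-0.05,-1],[0,0,0,0,0,0,-1]]' >/dev/null; python3 st.py; python3 -m handwheel '[[0,0,0,0,0,0,0.5],[0,0,0,0,0,0,1],[0,0,0,0,0,0,1],[0,0,0,0,0,-0.4,1],[0,0,0,0,0,-0.5,1],[0,0,0,0,0,-0.2,1]]'
python3 - <<'E'
from h import *
c=snap('side')
cv2.imwrite('pics/e.png',cv2.resize(c['pixels'][110:250,270:440][:,:,::-1],None,fx=4.2,fy=4.2,interpolation=cv2.INTER_CUBIC))
print(proj(c,np.array([.589,-.035,.154])),proj(c,np.array([.589,-.035,.127])))
E
```

```text
t 27.05 station [  2.7   0.8 112.5] F [0.7 0.4 6.2] yaw 172.32 open 0.0152
time_s: 27.8
tool_pos: [0.5898, -0.0337, 0.1792]
orientation: [[-0.991, 0.134, 0.004], [0.134, 0.991, 0.001], [-0.003, 0.002, -1.0]]
contact_force: [1.1, 0.8, 0.1]
opening: 0.0856
gripper_force: 0.0
[342.35165641 150.55688823] [342.22384989 162.54869629]
```

View pics/e.png

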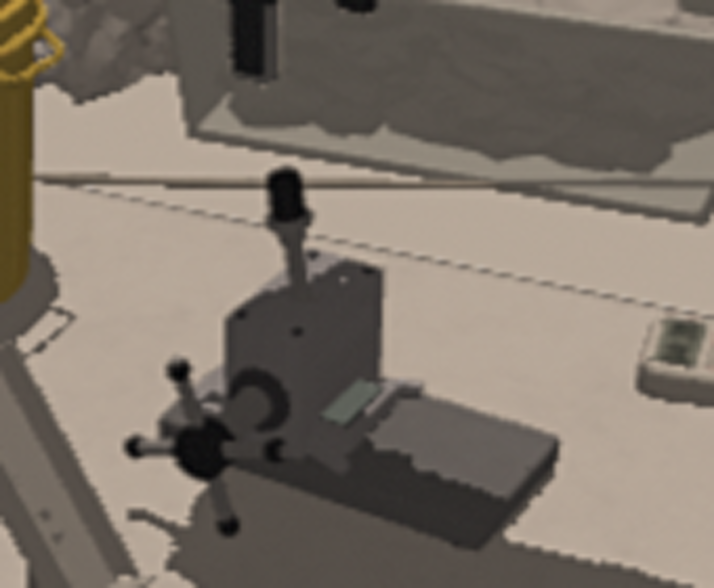

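Picture: the pin stands in the hole, grip at (338,156), leaning slightly forward and at resting height. Now I'll turn the wheel, starting with the spoke at +18°.

```bash
python3 -m handwheel '[[0,0,0,0.1,0.394,0,-1],[0,0,0,0.1,0.394,0,-1],[0,0,0,0.1,0.394,0,-1],[0,0,0,0.1,0.394,0,-1],[0,0,0,0,0,0.5,-1],[0,0,0,0,0,0.55,-1],[0,0,0,0,0,0.5,-1],[0,0,0,0,0,0.5,-1],[0,0,0,0,0,0.09,-1],[0,0,0,0,0,0,-1]]' >/dev/null; python3 st.py
```

```text
t 29.10 station [-22.1  95.3  49.3] F [-0.8 -0.4  1. ] yaw 172.32 open 0.0001
```

```bash
python3 -m handwheel '[[0,0,0,-0.06,0,0,-1],[0,0,0,-0.06,0,0,-1],[0,0,0,-0.05,0,0,-1],[0,0,0,-0.03,0,0,-1],[0,0,0,-0.03,0,0,-1],[0,0,0,-0.03,0,0,-1],[0,0,0,-0.03,0,0,-1],[0,0,0,-0.03,0,0,-1]]' >/dev/null; python3 st.py;  python3 -m handwheel '[[0,0,0,-0.03,0,0,-1],[0,0,0,-0.03,0,0,-1],[0,0,0,-0.03,0,0,-1],[0,0,0,-0.03,0,0,-1]]' >/dev/null; python3 st.py; python3 -m handwheel '[[0,0,0,-0.03,0,0,-1],[0,0,0,-0.03,0,0,-1],[0,0,0,-0.03,0,0,-1]]' >/dev/null; python3 st.py; python3 -m handwheel '[[0,0,0,-0.03,0,0,-1],[0,0,0,-0.03,0,0,-1],[0,0,0,-0.03,0,0,-1]]' >/dev/null; python3 st.py
```

```text
t 30.10 station [-3.  95.4 49.3] F [-1.6  0.3  0.6] yaw 172.33 open 0.0
t 30.60 station [ 4.7 95.4 49.5] F [-0.8  0.1 -1. ] yaw 172.32 open 0.0
t 30.98 station [10.1 95.5 49.5] F [-1.4  0.4  0.3] yaw 172.32 open 0.0001
t 31.35 station [15.5 95.4 49.5] F [-1.9  0.7 -0.1] yaw 172.32 open 0.0001
```

```bash
python3 -m handwheel '[[0,0,0,0.05,0,-0.3,-1],[0,0,0,0.2,0,-0.4,-1],[0,0,0,0.5,0,0,-1],[0,0,0,0.3,0,0,-1],[0,0,0,0,0,0,-1]]' >/dev/null; python3 st.py
cat > wh.py <<'E'
from h import *
c=snap('side');g=cv2.GaussianBlur(cv2.cvtColor(c['pixels'],cv2.COLOR_RGB2GRAY),(3,3),0).astype(np.float32)
a=np.radians(-7.7);R=np.array([[np.cos(a),-np.sin(a)],[np.sin(a),np.cos(a)]])
W=lambda x,y,z:np.r_[np.array([.587,-.034])+R@[x/1e3,y/1e3],z/1e3]
res=[]
for k in range(90):
    v=[]
    for t in np.radians([k,k+90,k+180,k+270]):
        u=proj(c,W(43*np.sin(t),95,50+43*np.cos(t)));v.append(cv2.getRectSubPix(g,(3,3),tuple(map(float,u))).mean())
    res.append((round(float(np.mean(v))),k,np.round(v).astype(int).tolist()))
print(sorted(res,key=lambda r:r[0])[:5])
m=c['pixels'][130:185,325:352].max(axis=2)<45
ys,xs=np.nonzero(m);print('head dark',m.sum(),(xs.mean()+325,ys.mean()+130,ys.min()+130,ys.max()+130) if m.sum() else None)
E
python3 wh.py
```

```text
t 31.98 station [-47.9  95.5  93.2] F [ 0.5 -0.4  0.7] yaw 172.35 open 0.0001
[(37, 47, [32, 40, 37, 39]), (39, 46, [38, 43, 39, 37]), (39, 48, [30, 47, 40, 40]), (42, 45, [44, 48, 41, 35]), (43, 49, [32, 54, 44, 41])]
head dark 1298 (np.float64(337.98536209553157), np.float64(154.36825885978428), np.int64(130), np.int64(184))
```

```bash
python3 -m handwheel '[[0,0,0,0.1,0,0.3,-1],[0,0,0,0,0,0.43,-1],[0,0,0,-0.05,0,0,-1],[0,0,0,-0.07,0,0,-1],[0,0,0,-0.03,0,0,-1],[0,0,0,-0.03,0,0,-1],[0,0,0,-0.03,0,0,-1],[0,0,0,-0.03,0,0,-1],[0,0,0,-0.03,0,0,-1]]' >/dev/null; python3 st.py; for i in 1 2 3 4; do python3 -m handwheel '[[0,0,0,-0.03,0,0,-1],[0,0,0,-0.03,0,0,-1],[0,0,0,-0.03,0,0,-1]]' >/dev/null; python3 st.py;done; python3 wh.py
```

```text
t 33.15 station [-37.4  95.4  47.7] F [-3.  -0.3  0.5] yaw 172.33 open -0.0001
t 33.52 station [-31.7  95.4  47.7] F [-1.7 -0.1  1.5] yaw 172.32 open -0.0
t 33.90 station [-26.4  95.4  47.6] F [-1.7 -0.4  0.1] yaw 172.32 open -0.0
t 34.27 station [-21.1  95.4  47.6] F [-1.6  0.7  0.5] yaw 172.32 open -0.0001
t 34.65 station [-15.7  95.4  47.7] F [-0.8  0.5  1.1] yaw 172.33 open 0.0001
[(34, 0, [29, 47, 31, 29]), (34, 88, [46, 33, 33, 25]), (34, 89, [45, 32, 31, 27]), (36, 1, [33, 48, 33, 29]), (36, 87, [51, 35, 35, 23])]
head dark 1060 (np.float64(334.93679245283016), np.float64(156.53584905660378), np.int64(130), np.int64(184))
```

```bash
for i in 1 2 3 4 5; do python3 -m handwheel '[[0,0,0,-0.03,0,0,-1],[0,0,0,-0.03,0,0,-1]]' >/dev/null; python3 st.py;done; python3 wh.py
```

```text
t 34.95 station [-12.1  95.4  47.7] F [-0.3  0.1 -0.1] yaw 172.32 open 0.0
t 35.20 station [-8.7 95.4 47.6] F [-1.6  0.3  1.3] yaw 172.32 open -0.0005
t 35.45 station [-5.2 95.4 47.5] F [-1.9  1.1 -1.1] yaw 172.33 open 0.0003
t 35.70 station [-1.5 95.4 47.5] F [-2.   0.5 -0.6] yaw 172.33 open -0.0001
t 35.95 station [ 0.6 95.4 47.1] F [-8.5 -0.4  1.6] yaw 172.34 open 0.0002
[(34, 27, [24, 49, 24, 39]), (35, 26, [24, 52, 24, 40]), (36, 25, [24, 57, 25, 40]), (36, 28, [26, 53, 27, 38]), (38, 24, [24, 63, 25, 41])]
head dark 669 (np.float64(331.5979073243647), np.float64(155.86547085201795), np.int64(130), np.int64(184))
```

The force jumped to 8.5 N at about 98° of turn, so the wheel is blocked. Backing off and checking the pin.

```bash
python3 -m handwheel '[[0,0,0,0.1,0,0,-1],[0,0,0,0.1,0,-0.4,-1],[0,0,0,0,0,-0.6,-1],[0,0,0,0,0,-0.5,-1],[0,0,0,0.2,0,-0.3,-1],[0,0,0,0,0,0,-1]]' >/dev/null; python3 st.py;python3 - <<'E'
from h import *
c=snap('side')
cv2.imwrite('pics/f.png',cv2.resize(c['pixels'][110:250,270:440][:,:,::-1],None,fx=4.2,fy=4.2,interpolation=cv2.INTER_CUBIC))
E
```

```text
t 36.75 station [-21.9  95.5 157.1] F [ 0.3 -0.5 -0.1] yaw 172.34 open -0.0002
```

View pics/f.png

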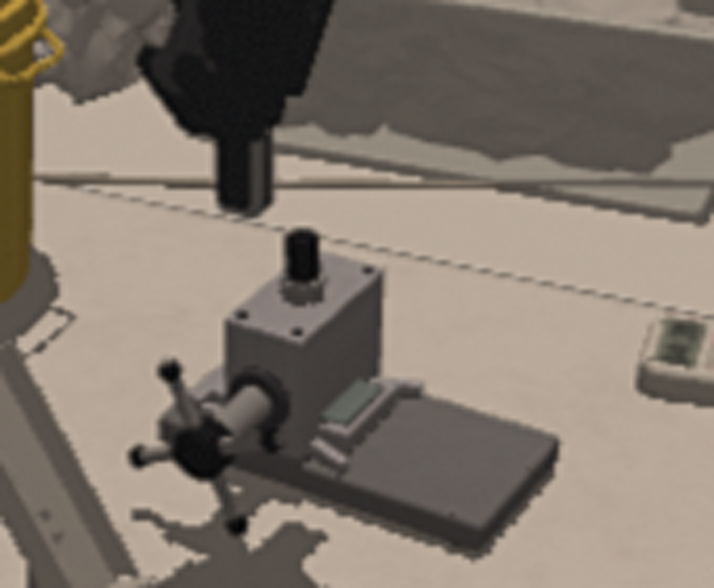

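Picture: the pin has dropped and stands upright a few mm proud, with its grip at (341,171). Moving over it to press.

```bash
python3 -m handwheel '[[0,0,0,-0.098,-0.397,0,-1],[0,0,0,-0.098,-0.397,0,-1],[0,0,0,-0.098,-0.397,0,-1],[0,0,0,-0.098,-0.397,0,-1],[0,0,0,0,0,0.4,-1],[0,0,0,0,0,0.3,-1],[0,0,0,0,0,0,-1]]' >/dev/null; python3 st.py; for i in 1 2 3 4; do python3 -m handwheel '[[0,0,0,0,0,0.05,-1],[0,0,0,0,0,0.03,-1]]' >/dev/null; python3 st.py;done
```

```text
t 37.67 station [ -0.2  -0.2 110.4] F [ 0.   0.2 -0.4] yaw 172.31 open 0.0
t 37.92 station [  2.    0.2 109.1] F [ 0.4 -0.3  0.1] yaw 172.34 open -0.0003
t 38.17 station [1.80e+00 1.00e-01 1.04e+02] F [ 0.2  0.3 -0.3] yaw 172.33 open 0.0001
t 38.42 station [ 1.6  0.1 98.9] F [ 0.3  0.4 -0.4] yaw 172.33 open -0.0003
t 38.67 station [ 1.7  0.1 94.2] F [-0.5 -1.   2.9] yaw 172.32 open -0.0002
```

```bash
for i in 1 2 3 4; do python3 -m handwheel '[[0,0,0,0,0,0.03,-1]]' >/dev/null; python3 st.py;done
```

```text
t 38.80 station [ 1.8  0.  93. ] F [-2.1 -0.3  3.7] yaw 172.32 open -0.0003
t 38.92 station [ 1.9 -0.  91.6] F [-2.1 -0.5  9. ] yaw 172.32 open -0.0002
t 39.05 station [ 1.8  0.  89.8] F [-2.   0.5  4.8] yaw 172.32 open 0.0005
t 39.17 station [ 1.9 -0.1 89.4] F [-8.1 -1.  22.5] yaw 172.32 open -0.0
```

```bash
python3 -m handwheel '[[0,0,0,0,0,0.02,-1],[0,0,0,0,0,0,-1]]' >/dev/null; python3 st.py; python3 -m handwheel '[[0,0,0,0,0,-0.2,-1],[0,0,0,0,0,-0.6,-1],[0,0,0,0,0,-0.7,-1],[0,0,0,0.5,0,-0.5,-1],[0,0,0,0.8,0,0,-1],[0,0,0,0,0,0,-1]]' >/dev/null; python3 st.py;python3 - <<'E'
from h import *
c=snap('side')
cv2.imwrite('pics/g.png',cv2.resize(c['pixels'][130:250,290:420][:,:,::-1],None,fx=5,fy=5,interpolation=cv2.INTER_CUBIC))
E
```

```text
t 39.42 station [ 1.9 -0.2 89.4] F [-7.5 -1.1 20.6] yaw 172.32 open -0.0003
t 40.17 station [-7.880e+01 -2.000e-01  2.067e+02] F [ 0.9 -0.6  1.8] yaw 172.34 open -0.0002
```

View pics/g.png

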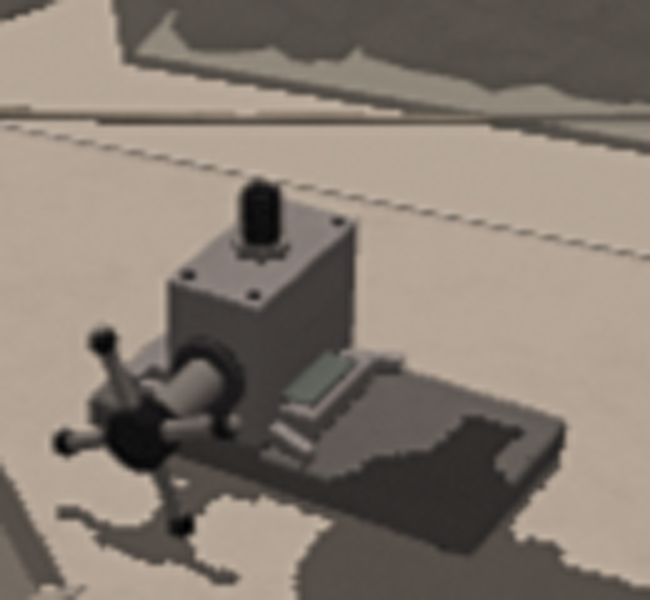

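The flange sits flat on the bridge with the grip top at px row 166, which matches 115 mm. The hand is clear, so I'm handing in.

```bash
python3 -c "
from rig import robot
print(robot.finish_job())"
```

```text
the job is handed in; nothing more can be done
None
```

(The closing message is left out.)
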